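# Gauge the gap of a sheet ingot mould and hold the gauge for reading

## Robot

A 6-joint arm with a two-finger parallel gripper is mounted at the origin on the work surface. World frame = base frame: x ahead of the robot, y to its left, z up, the work surface at z = 0. Lengths are in mm, angles in rad, forces in N, time in s.
With the tool pointing down it reaches from about 350 to 775 mm from the base axis. Payload 7.3 kg.
Tool frame: the origin (TCP) lies at the very end of the fingers, on their centre line; the grasp point (between the pads) lies 19 mm behind it (pinch_z is the distance from the TCP to the grasp point, in mm); z points along the fingers, y is the direction in which the jaws open and shut (so a half turn about z gives the same grasp; the last joint's range is limited). The gripper opens to 92 mm and grips with 3 to 60 N. Pads are 19 mm wide; open, the fingers measure 130 mm over their backs; the gripper's body (75 mm by 190 mm) begins 47 mm behind the grasp point.
Start: joints at [-1.3, 0.342, 1.524, -0, 1.275, -0.146], TCP at [212.563, -480.064, 226.741] pointing down, gripper open.
Joint ranges: [-2.53, 2.53], [-0.77, 2.02], [0.04, 2.7], [-1, 4.14], [0.28, 2.66], [-3.11, 3.11]. Speed limits (rad/s): [2.57, 2.57, 3.14, 3.14, 3.14, 3.14].

## Interface

Orientations are given as [roll, pitch, yaw] about the fixed x, y, z axes, in that order (R = Rz(yaw) Ry(pitch) Rx(roll)).
In Python, from plant import * gives the robot as it stands.
- The arm moves only by the tool step_arm, never from a script. Its argument "moves" is one flat list of numbers, 7 for each row, row after row: the shift along the tool's x, y, z scaled (see below), then the turn, a rotation vector about the tool's x, y, z scaled (see below), then the closure, from -1 (fully open) to 1 (shut). A call has 1 to 8 rows; each row shifts and turns the pose as measured when the row begins, along the tool's axes as they then stand; what a row does not reach is not made up. The controller multiplies each number of a shift by 2 cm and each number of a turn by 4 degrees. A row lasts 1/12 s, in which the tool goes at most 41.7 mm and 7.16 degrees, less where a joint would pass 70% of its speed; a pose out of reach is approached as far as the arm can. A call with a number of a shift or a turn outside -1 to 1 is refused whole. A call with a gripper value outside its range is refused whole. The fingers move at their own pace and stop on an object; the grip force is fixed at half the most. Time passes only in rows, so rows that do not move let the fingers close. It gives the time, the measured TCP pose, the force and the opening at its end, in the units of the state.
- get_obs(): the state, without advancing time (a new reading comes with each control period).
- capture(name): name is "scene" or "top" or "wrist"; returns the picture (400x640x3 uint8, red, green, blue); there is no depth.
- get_calibration(name): a dict with "mtx" (3x3 intrinsics, pixels), "eye" and "orientation" of the camera in the world; the wrist camera has in their place "mount" (4x4, takes a point from camera to tool coordinates, whose origin is the TCP and whose axes are the flange's). Camera axes: x right, y down, z forward; pixel columns grow to the right and rows downward; lengths in mm; the calibration is good to about 2 mm. A picture is of the moment at which its call begins: read the wrist's pose just before it. get_calibration takes no time and is no camera call.
- close_job(): hands the job in, once; it reports no verdict.
The state is a dict: "time": time; "joint_positions": joint angles; "dq": joint speeds; "tau": joint torques, N m; "tool_pos": TCP position; "tcp_rot": TCP orientation; "contact_force": force on the tool from outside, world axes, zero at the start; "moment": the same for the moment, N m; "grip_width": finger opening in mm.
Only numpy, scipy, OpenCV 4.12 (cv2) and the standard library are available. Lean on these libraries where they do the work, as an engineer would, in place of code of your own. Each camera call takes 0.05 s, during which the arm holds its last target.

## Task

Before silver is cast, find out how thick the ingot will be: draw the yellow-handled taper gauge up out of its slot in the wooden block and, keeping it upright and square to the plates, slide its blade gently down the pouring mouth of the iron ingot mould, near the middle of the plates, until it drags snugly against both plates. Do not force it in. Finish while still holding the gauge by its handle at that depth, so that the scale can be read, and leave the crucible, the jar and the hammer where they are.

Things in the scene. Friction and masses are not known exactly. Their poses are not given: they have to be found in the camera images.
- gauge_handle (a point): centre of the taper gauge's handle: a yellow plastic bar with a black band near its top, 60 mm tall, 20 mm along the gauge's x and 26 mm along its y. z runs up from blade tip to handle, x along the blade's thickness, y along its width; a half turn about z changes nothing. At the start it stands upright, this point 30 mm above the block's top
- gauge_tip (a point): tip of the gauge's bright steel blade, on its centre line, 120 mm below the handle's centre, same axes. The blade is 14 mm wide (y) and 90 mm long; its thickness (x) grows evenly on both faces from 2 mm at the tip to 9.2 mm at the handle (0.8 mm for each 10 mm); dark scale lines cross it every 10 mm
- gauge: the whole taper gauge, loose, about 0.1 kg; its origin is the blade tip, axes as for gauge_handle
- block: fixed beech block, 60 mm (x) by 150 mm (y) by 100 mm tall, origin at the centre of its underside, with three through slots 50 mm apart along y, each 11.5 mm (x) by 17 mm (y). The gauge stands in the middle slot, its handle's lower end resting on the block's top; a small scraper with a dark wooden handle, 24 mm tall, is fixed in the slot at +y
- mould: fixed dark iron ingot mould, 92 mm tall, base 125 mm (x) by 110 mm (y): an upright back plate, 92 mm wide, with side cheeks, and a yoke lower than 65 mm on the -x side. Origin at table height below the middle of the back plate's inner face, which lies at x = 0 and looks along -x; y runs along the plates, z up. The gap's floor is 12 mm above the table
- front_plate: the mould's front plate, 78 mm wide (y), 12 mm thick, 92 mm tall, parallel to the back plate, same axes; locked fast by its screw, which with its bar reaches 105 mm out on the -x side, lower than 65 mm. Origin at table height below the middle of its inner face (looks along +x). The gap between the two plates is 3.6 to 6.8 mm, set anew each time
- back_lip (a point): middle of the edge, 84 mm above the table, where the back plate's upright inner face ends and the pouring mouth begins: above it the plate is bevelled, leaning back 6 mm over the top 8 mm. The gauge blade bears on this edge
- front_lip (a point): the same point on the front plate (its inner face, 84 mm above the table); it is bevelled the same way. The middle of the gap is half-way between back_lip and front_lip
- crucible: small white casting dish, 72 mm across and 30 mm tall, loose; origin at the centre of its underside; leave alone
- jar: small glass flux jar with a black cap, 54 mm across and 65 mm tall, loose; origin at the centre of its underside; leave alone
- hammer: small hammer with a wooden handle, 220 mm long, 26 mm thick, lying loose on the bench; origin at table height below the middle of its length, x along it towards the head; leave alone
Not all that is in view belongs to the job. What is meant by the gauge is not pink or purple, and is the larger of those in its own colour.

How it is judged:
By the outcome, as a careful person would: the job done as asked, in the order asked, and still so for the second after the job is handed in, while the arm keeps its last pose, push and grip.
It also fails if it takes over 45 s, if anything falls off the work surface, if the arm or the gripper's body presses on something with over 40 N, if the wrist force passes 120 N, or if a joint passes its speed limit or range.

## Working session

There is one attempt and no reset: what is moved stays moved. The work goes in short steps, Python scripts to look and compute and a tool call to move; the robot and the scene stay as the last step left them, time stands still between calls to the robot, and variables do not carry over. Pictures are saved under pics/ and viewed, and the job is handed in when it is done.

Besides the shell and the picture viewer there is one more tool, called after "Emit:" as a command line: name --argument value ..., lists and objects as JSON in quotes. step_arm: Moves the arm, as the interface text tells. Shifts and turns lie within -1 to 1; 1 stands for 2 cm of shift or 4 degrees of turn. Its arguments: {"type":"object","properties":{"moves":{"type":"array"}},"required":["moves"]}

```bash
ls; mkdir -p pics; python3 - <<'E'
from plant import *
import cv2
print(get_obs())
for n in ("scene","top","wrist"):
    print(n,get_calibration(n))
for n in ("scene","top"):
    im=capture(n); cv2.imwrite(f"pics/{n}0.png",im[:,:,::-1])
E
```

```text
pics
{'time': 0.0, 'joint_positions': array([-1.30001397e+00,  3.42743871e-01,  1.52500923e+00, -3.07674929e-05,
        1.27540519e+00, -1.46014417e-01]), 'dq': array([ 0.00157071,  0.00087064, -0.00050918,  0.00014027,  0.00144968,
       -0.00056071]), 'tau': array([ 9.98138858e-04, -4.31250143e+01, -2.44216973e+01,  7.18521327e-02,
        5.60707622e-02, -1.23566715e-04]), 'tool_pos': array([ 212.4322746 , -479.65619701,  226.03671121]), 'tcp_rot': array([-3.14003940e+00, -1.98685076e-04,  4.16805599e-01]), 'contact_force': array([-0.0142214 , -0.32900762, -0.10023122]), 'moment': array([-0.02215889, -0.05214861,  0.00033957]), 'grip_width': 91.57420747466149}
scene {'mtx': array([[474.75284706,   0.        , 315.68791724],
       [  0.        , 474.75284706, 210.10753436],
       [  0.        ,   0.        ,   1.        ]]), 'eye': array([ 846.78740353, -682.12113123,  799.48348514]), 'orientation': array([-2.3597092 ,  0.02027014,  0.47045635])}
top {'mtx': array([[395.32324752,   0.        , 319.43357247],
       [  0.        , 395.32324752, 205.42604106],
       [  0.        ,   0.        ,   1.        ]]), 'eye': array([441.74542209, -98.07169329, 935.33805996]), 'orientation': array([-3.03916533,  0.00520769, -1.54970886])}
wrist {'mtx': array([[331.63848559,   0.        , 326.98709885],
       [  0.        , 331.63848559, 201.54765752],
       [  0.        ,   0.        ,   1.        ]]), 'mount': array([[ 4.32647404e-04, -9.59978848e-01, -2.80072176e-01,
         7.60267514e+01],
       [ 9.99999895e-01,  3.73187590e-04,  2.65628549e-04,
        -1.67284372e-01],
       [-1.50478328e-04, -2.80072262e-01,  9.59978909e-01,
        -1.57955551e+02],
       [ 0.00000000e+00,  0.00000000e+00,  0.00000000e+00,
         1.00000000e+00]])}
```

View pics/scene0.png

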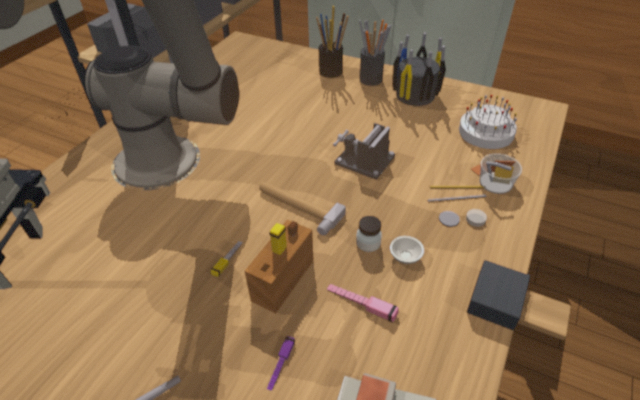

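View pics/top0.png

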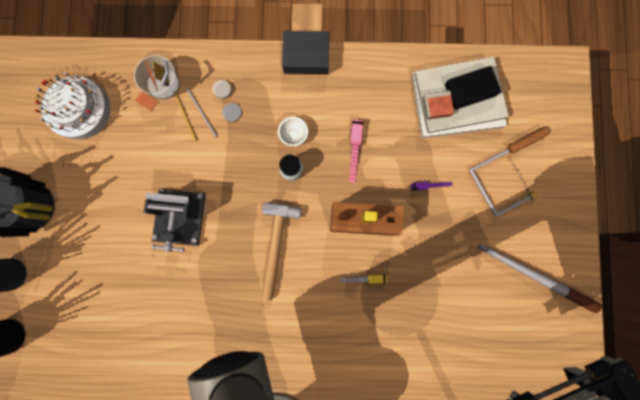

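Yellow-handled candidates, by top-view pixel:
- (371,216): handle standing in the block. It is the larger yellow one, so I choose this.
- (375,280): small yellow one lying on the bench. Decoy.
- (357,130): pink. Excluded.
- (430,185): purple. Excluded.

I'll check the choice in a close crop and get coarse positions.

```bash
cat > h.py <<'E'
import numpy as np, cv2
from scipy.spatial.transform import Rotation as R
from plant import *
def cam(name,obs=None):
    c=get_calibration(name)
    if name=="wrist":
        Rt=R.from_euler('xyz',obs['tcp_rot']).as_matrix(); M=np.array(c['mount'])
        return c['mtx'],Rt@M[:3,:3],np.array(obs['tool_pos'])+Rt@M[:3,3]
    return c['mtx'],R.from_euler('xyz',c['orientation']).as_matrix(),np.array(c['eye'])
def ray(px,cm):
    K,Rm,e=cm
    d=Rm@np.linalg.solve(K,np.array([px[0],px[1],1.0])); return e,d/np.linalg.norm(d)
def onz(px,z,cm):
    e,d=ray(px,cm); return e+d*(z-e[2])/d[2]
def proj(p,cm):
    K,Rm,e=cm; q=K@(Rm.T@(np.array(p)-e)); return q[:2]/q[2]
def tri(pxs,cms):
    A=np.zeros((3,3));b=np.zeros(3)
    for p,c in zip(pxs,cms):
        e,d=ray(p,c); P=np.eye(3)-np.outer(d,d); A+=P;b+=P@e
    return np.linalg.solve(A,b)
E
python3 - <<'E'
from h import *
t=cam("top")
im=cv2.imread("pics/top0.png"); s=cv2.imread("pics/scene0.png")
c=cv2.resize(im[170:300,310:430],None,fx=4,fy=4,interpolation=cv2.INTER_CUBIC)
d=cv2.resize(im[170:270,130:225],None,fx=4,fy=4,interpolation=cv2.INTER_CUBIC)
c=c[:400]; o=np.zeros((400,c.shape[1]+d.shape[1],3),np.uint8); o[:,:c.shape[1]]=c;o[:,c.shape[1]:]=d[:400]
cv2.imwrite("pics/crop0.png",cv2.resize(o,None,fx=0.9,fy=0.9))
print(onz((371,216),160,t),onz((179,206),92,t))
for p in [(332,205),(332,233),(402,236),(404,208)]: print(onz(p,100,t))
print(onz((182,215),92,t), proj([400,-100,100],t))
E
```

```text
[ 502.53911311 -194.09725205  160.        ] [520.87981442 209.74503237  92.        ]
[ 528.95576364 -118.5797633   100.        ]
[ 469.60252568 -119.63860247  100.        ]
[ 466.38152343 -267.05876441  100.        ]
[ 525.69741783 -271.30846026  100.        ]
[501.644229   202.19082568  92.        ] [322.01485121 266.14351926]
```

View pics/crop0.png

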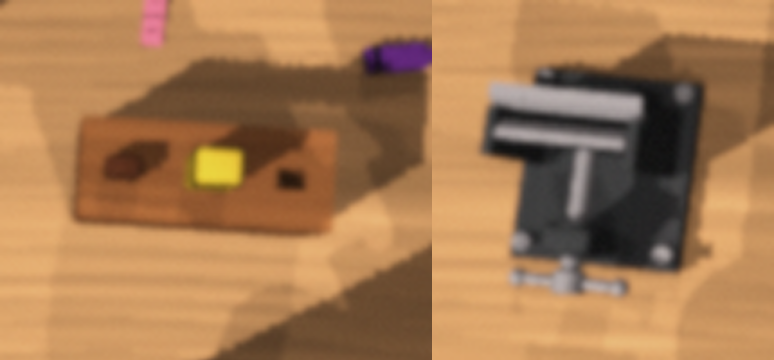

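The crop confirms the yellow handle stands in the block's middle slot, with the dark scraper stub to its left (+y). The mould's two light plate tops sit around (165–175, 200) in the top view, with the screw on the -x side. I'll turn the tool so the jaws close along the gauge's x.

Emit:
step_arm --moves '[0,0,0,0,0,-1,-1,0,0,0,0,0,-1,-1,0,0,0,0,0,-1,-1,0,0,0,0,0,-1,-1,0,0,0,0,0,-1,-1,0,0,0,0,0,-1,-1,0,0,0,0,0,-1,-1,0,0,0,0,0,-1,-1]'

```text
time: 0.77
tool_pos: [211.8, -477.6, 222.6]
tcp_rot: [-3.134, -0.006, 1.0]
contact_force: [0.7, -0.1, -0.5]
grip_width: 91.7
```

Emit:
step_arm --moves '[0,0,0,0,0,-1,-1,0,0,0,0,0,-1,-1,0,0,0,0,0,-1,-1,0,0,0,0,0,-1,-1,0,0,0,0,0,-1,-1,0,0,0,0,0,-1,-1,0,0,0,0,0,-1,-1,0,0,0,0,0,-1,-1]'

```text
time: 1.43
tool_pos: [211.3, -475.5, 219.1]
tcp_rot: [-3.137, -0.017, 1.587]
contact_force: [0.1, 0.0, -0.7]
grip_width: 91.6
```

Emit:
step_arm --moves '[0.95,0.97,0,0.25,0,0.55,-1,0.95,0.97,0,0,0,0,-1,0.95,0.97,0,0,0,0,-1,0.95,0.97,0,0,0,0,-1,0.95,0.97,0,0,0,0,-1,0.95,0.97,0,0,0,0,-1,0.95,0.97,0,0,0,0,-1,0.95,0.97,0,0,0,0,-1]'

```text
time: 2.1
tool_pos: [370.1, -322.1, 214.8]
tcp_rot: [-3.114, -0.021, 1.544]
contact_force: [-0.5, -0.1, 0.0]
grip_width: 91.9
```

Emit:
step_arm --moves '[0.95,0.97,0,0,0,0,-1,0.95,0.97,0,0,0,0,-1,0.95,0.97,0,0,0,0,-1,0.95,0.97,0,0,0,0,-1,0.95,0.97,0,0,0,0,-1,0.95,0.97,0,0,0,0,-1]'

```text
time: 2.6
tool_pos: [493.7, -203.7, 211.9]
tcp_rot: [-3.11, -0.024, 1.543]
contact_force: [0.9, -0.4, -0.4]
grip_width: 91.7
```

```bash
cat >> h.py <<'E'
def delta(pos,yaw,o=None):
    "tool-frame shift (units of 20mm) & turn (units of 4deg) to upright pose; totals"
    o=o or get_obs(); C=R.from_euler('xyz',o['tcp_rot']); T=R.from_euler('xyz',[np.pi,0,yaw])
    print('pos',np.round(o['tool_pos'],1),'rpy',np.round(o['tcp_rot'],4),'F',np.round(o['contact_force'],1),'w',round(o['grip_width'],1))
    print('shift units',np.round(C.inv().apply(np.array(pos)-o['tool_pos'])/20,3),'turn units',np.round(np.degrees((C.inv()*T).as_rotvec())/4,3))
E
python3 - <<'E'
from h import *
o=get_obs(); im=capture("wrist"); cv2.imwrite("pics/w1.png",im[:,:,::-1])
cm=cam("wrist",o)
print("handle pred",proj([502.5,-194,160],cm),proj([502.5,-194,100],cm))
delta([498,-194,212],1.549,o)
E
```

```text
handle pred [341.83032195 210.27477095] [341.01864088 190.07190435]
pos [ 493.7 -203.7  211.9] rpy [-3.1098 -0.0238  1.5434] F [ 0.9 -0.4 -0.4] w 91.7
shift units [0.489 0.203 0.001] turn units [-0.455 -0.342 -0.075]
```

View pics/w1.png

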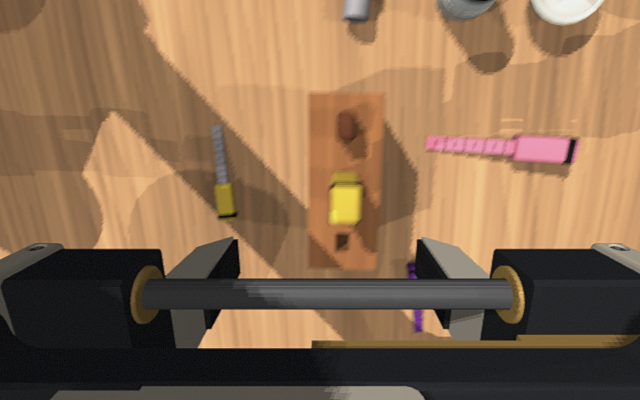

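The wrist view shows the chosen yellow handle at about (346,203) in the block with corners (308,93) to (380,268). The small yellow decoy is at (225,190).

```bash
python3 - <<'E'
from h import *
o=get_obs(); cm=cam("wrist",o)
im=cv2.imread("pics/w1.png"); hsv=cv2.cvtColor(im,cv2.COLOR_BGR2HSV)
m=cv2.inRange(hsv,(22,150,60),(35,255,255)); m[:, :290]=0
m[:150]=0;m[235:]=0;m[:,390:]=0
top=cv2.inRange(hsv,(22,150,180),(35,255,255))&m
for mm in(m,top):
    c=max(cv2.findContours(mm,0,2)[0],key=cv2.contourArea); r=cv2.minAreaRect(c); print(cv2.boundingRect(c),r)
    for z in (160,): print([np.round(onz(p,z,cm),1)[:2] for p in cv2.boxPoints(r)], onz(r[0],z,cm))
cs=[(308,93),(383,93),(380,268),(308,266)]
P=[onz(p,100,cm)[:2] for p in cs]; print(np.round(P,1),np.mean(P,0))
x,y,w,h=300,80,100,200
cv2.imwrite("pics/w1c.png",cv2.resize(im[80:280,290:400],None,fx=3,fy=3,interpolation=cv2.INTER_CUBIC)[:600])
E
```

```text
(330, 173, 32, 51) ((345.66802978515625, 198.3031005859375), (29.969057083129883, 50.22087097167969), 2.6025619506835938)
[array([ 497.2, -199.1]), array([ 499.4, -165.1]), array([ 518.7, -166.4]), array([ 517.2, -200.3])] [ 508.15763433 -182.38943784  160.        ]
(330, 186, 30, 38) ((344.5824890136719, 204.68556213378906), (28.37978744506836, 37.370506286621094), 2.6025619506835938)
[array([ 497.2, -199.1]), array([ 498.9, -173.5]), array([ 517.3, -174.7]), array([ 516.2, -200.3])] [ 507.39952387 -186.72670591  160.        ]
[[ 480.9 -112.3]
 [ 539.2 -113.8]
 [ 539.4 -262.1]
 [ 475.2 -259.5]] [ 508.69870708 -186.91117368]
```

View pics/w1c.png

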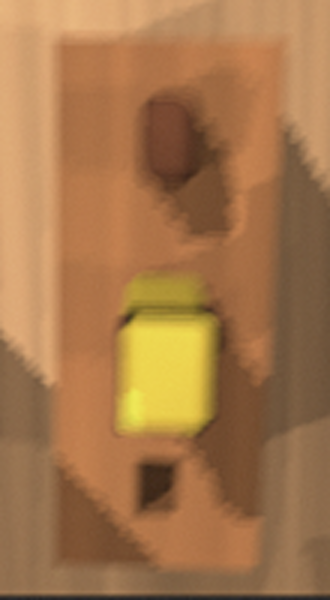

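Emit:
step_arm --moves '[0.1,0.1,0,-0.45,-0.35,-0.07,-1,0,0,0,0,0,0,-1,0,0,0,0,0,0,-1]'

```text
time: 2.9
tool_pos: [499.9, -195.7, 210.1]
tcp_rot: [-3.141, -0.003, 1.556]
contact_force: [-0.3, -0.2, 0.4]
grip_width: 92.0
```

```bash
cat > look.py <<'E'
from h import *
import sys
o=get_obs(); im=capture("wrist")[:,:,::-1]; cv2.imwrite(sys.argv[1],im); np.save("o.npy",np.r_[o['tool_pos'],o['tcp_rot']])
print('dq',np.round(o['dq'],4)); delta(o['tool_pos'],1.549,o); o2=get_obs(); print(np.round(o2['tool_pos'],1),np.round(o2['tcp_rot'],4))
E
python3 look.py pics/w2.png; python3 - <<'E'
from h import *
v=np.load("o.npy"); cm=cam("wrist",dict(tool_pos=v[:3],tcp_rot=v[3:]))
im=cv2.imread("pics/w2.png"); hsv=cv2.cvtColor(im,cv2.COLOR_BGR2HSV)
m=cv2.inRange(hsv,(22,150,180),(35,255,255)); m[:,:290]=0;m[:,400:]=0;m[:150]=0;m[245:]=0
c=max(cv2.findContours(m,0,2)[0],key=cv2.contourArea); r=cv2.minAreaRect(c); print(r,onz(r[0],160,cm),[np.round(onz(p,160,cm),1)[:2] for p in cv2.boxPoints(r)])
cv2.imwrite("pics/w2c.png",cv2.resize(im[80:280,280:410],None,fx=3,fy=3,interpolation=cv2.INTER_CUBIC)[:600])
E
```

```text
dq [ 0.0126 -0.0058  0.0186  0.0031 -0.0093 -0.001 ]
pos [ 499.9 -195.7  210.1] rpy [-3.1413e+00 -2.9000e-03  1.5564e+00] F [-0.3 -0.2  0.4] w 92.0
shift units [0. 0. 0.] turn units [-0.004 -0.041  0.105]
[ 499.8 -195.8  210.2] [-3.1413e+00 -3.1000e-03  1.5558e+00]
((331.0, 218.0), (36.0, 28.0), 90.0) [ 502.92652579 -191.78114746  160.        ] [array([ 493.9, -179.2]), array([ 512.2, -179.5]), array([ 512.2, -204.7]), array([ 493.4, -204.5])]
```

View pics/w2c.png

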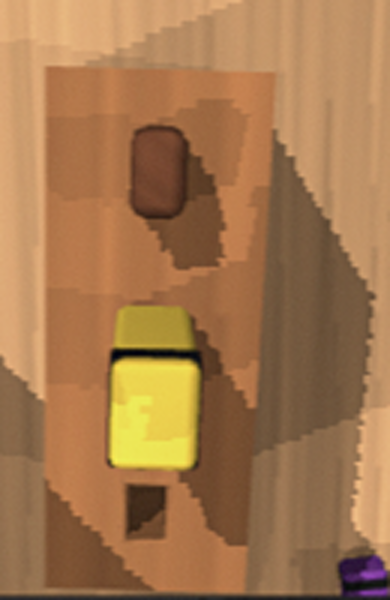

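Emit:
step_arm --moves '[0.17,0.16,0.6,0,0,0.05,-1,0,0,0.9,0,0,0,-1,0,0,0.9,0,0,0,-1,0,0,0.9,0,0,0,-1,0,0,0.8,0,0,0,-1,0,0,0.3,0,0,0,-1,0,0,0,0,0,0,-1,0,0,0,0,0,0,-1]'

```text
time: 3.62
tool_pos: [500.7, -198.6, 120.1]
tcp_rot: [-3.139, -0.004, 1.543]
contact_force: [0.1, 0.1, -0.4]
grip_width: 91.7
```

```bash
python3 look.py pics/w3.png; python3 -c "
from h import *
delta([503,-192.5,115],1.553)"
```

```text
dq [-0.0157  0.0056 -0.0043 -0.0025  0.0072 -0.0035]
pos [ 500.7 -198.6  120.1] rpy [-3.1389 -0.0036  1.5429] F [ 0.1  0.1 -0.4] w 91.7
shift units [0. 0. 0.] turn units [-0.039 -0.052 -0.087]
[ 500.8 -198.7  120.4] [-3.1394 -0.0033  1.543 ]
pos [ 500.8 -198.7  120.4] rpy [-3.1394 -0.0033  1.543 ] F [ 1.3 -0.5 -0.5] w 91.7
shift units [0.311 0.1   0.272] turn units [-0.031 -0.047 -0.143]
```

View pics/w3.png

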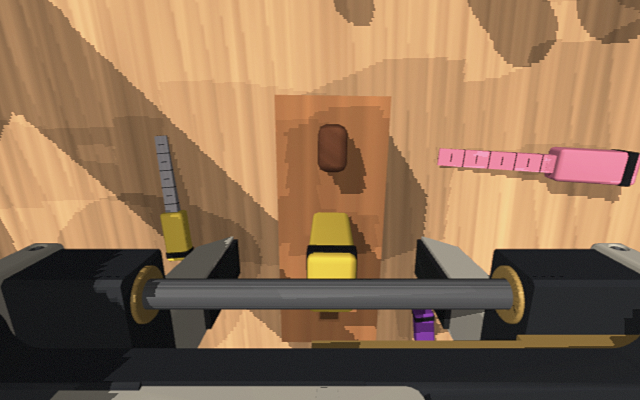

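The handle at (331,265) is centred between the fingertips at (238,245) and (417,245). A small correction, then close.

Emit:
step_arm --moves '[0.33,0.12,0.27,-0.03,-0.05,-0.1,-1,0,0,0,0,0,0,-1,0,0,0,0,0,0,-1]'

```text
time: 3.92
tool_pos: [504.8, -192.6, 117.0]
tcp_rot: [3.138, 0.002, 1.55]
contact_force: [0.3, 0.3, 0.8]
grip_width: 91.6
```

```bash
python3 -c "
from h import *
delta([503,-192.5,115],1.553)"
```

```text
pos [ 504.8 -192.6  117. ] rpy [3.1377e+00 2.4000e-03 1.5498e+00] F [0.3 0.3 0.8] w 91.6
shift units [ 0.003 -0.092  0.099] turn units [ 0.056  0.035 -0.046]
```

Emit:
step_arm --moves '[0,-0.07,0.06,0,0,0,-1,0,0,0,0,0,0,0.3,0,0,0,0,0,0,1,0,0,0,0,0,0,1,0,0,0,0,0,0,1,0,0,0,0,0,0,1,0,0,0,0,0,0,1,0,0,0,0,0,0,1]'

```text
time: 4.58
tool_pos: [504.1, -192.5, 117.3]
tcp_rot: [3.135, 0.004, 1.551]
contact_force: [-0.1, 0.2, 0.1]
grip_width: 49.4
```

```bash
python3 look.py pics/w4.png
```

```text
dq [-0.0009  0.0014 -0.0008  0.0007 -0.0005 -0.0005]
pos [ 504.1 -192.5  117.3] rpy [3.1352 0.0038 1.5508] F [-0.1  0.2  0.1] w 49.4
shift units [0. 0. 0.] turn units [0.092 0.054 0.027]
[ 504.1 -192.5  117.3] [3.1352 0.0038 1.5508]
```

View pics/w4.png

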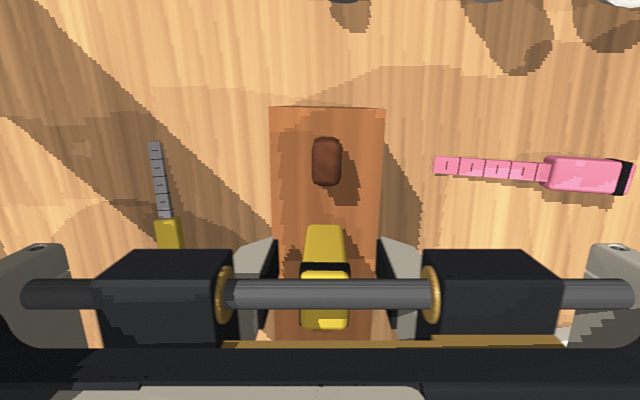

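Handle at (326,290), fingers closing evenly at 278 and 377. Level the tool and finish closing.

Emit:
step_arm --moves '[0,-0.03,0,0.09,0.05,0,0.3,0,0,0,0,0,0,1,0,0,0,0,0,0,1,0,0,0,0,0,0,1,0,0,0,0,0,0,1,0,0,0,0,0,0,1]'

```text
time: 5.13
tool_pos: [503.3, -192.5, 117.1]
tcp_rot: [-3.141, -0.0, 1.551]
contact_force: [-0.4, -0.1, 0.7]
grip_width: 19.8
```

```bash
python3 look.py pics/w5.png
```

```text
dq [ 0.0003 -0.0015  0.0003 -0.001  -0.0021  0.0005]
pos [ 503.3 -192.5  117.1] rpy [-3.1406e+00 -3.0000e-04  1.5507e+00] F [-0.4 -0.1  0.7] w 19.8
shift units [0. 0. 0.] turn units [-0.014 -0.004  0.025]
[ 503.4 -192.5  117.1] [-3.1407e+00 -2.0000e-04  1.5507e+00]
```

View pics/w5.png

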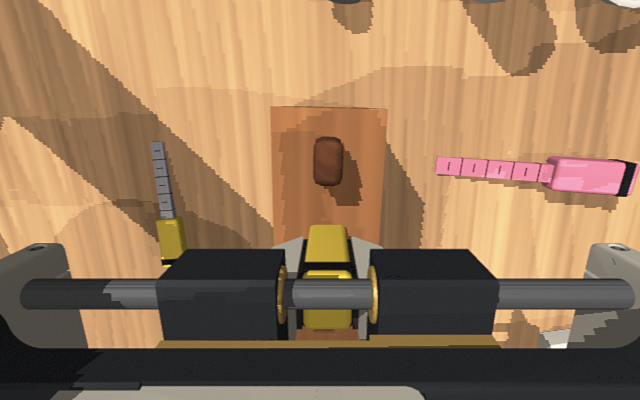

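Gripped on the handle at width 19.8, with almost no side force. Draw straight up.

Emit:
step_arm --moves '[0,0,-0.5,0,0,0,1,0,0,-0.8,0,0,0,1,0,0,-0.8,0,0,0,1,0,0,-0.8,0,0,0,1,0,0,-0.8,0,0,0,1,0,0,-0.8,0,0,0,1,0,0,-0.8,0,0,0,1,0,0,-0.8,0,0,0,1]'

```text
time: 5.85
tool_pos: [500.9, -191.4, 244.4]
tcp_rot: [-3.132, -0.004, 1.551]
contact_force: [0.4, -0.4, -0.3]
grip_width: 20.0
```

```bash
python3 -c "
from h import *
delta([503,-192.5,250],1.51)
t=cam('top')
# mould plates rough
im=cv2.imread('pics/top0.png')
for p in [(145,197),(188,200),(148,210),(184,214)]: print(onz(p,92,t))"
```

```text
pos [ 500.9 -191.4  244.4] rpy [-3.1324 -0.0039  1.5508] F [ 0.4 -0.4 -0.3] w 20.0
shift units [-0.052  0.104 -0.28 ] turn units [-0.133 -0.053  0.585]
[538.83979761 284.23146671  92.        ]
[534.24010865 191.09638073  92.        ]
[510.88593375 275.91297742  92.        ]
[503.88054673 198.01850272  92.        ]
```

Emit:
step_arm --moves '[0.5,0,-0.4,-0.13,-0.05,0.35,1,0.95,0.05,-0.1,0,0,0.35,1,0.95,0.05,0,0,0,0,1,0.95,0.05,0,0,0,0,1,0.95,0.05,0,0,0,0,1,0.95,0.05,0,0,0,0,1,0.95,0.05,0,0,0,0,1,0.95,0.05,0,0,0,0,1]'

```text
time: 6.52
tool_pos: [518.3, -47.9, 265.5]
tcp_rot: [3.129, 0.006, 1.493]
contact_force: [0.5, -0.2, -1.9]
grip_width: 20.0
```

Emit:
step_arm --moves '[0.95,0.05,0,0,0,0,1,0.95,0.05,0,0,0,0,1,0.95,0.05,0,0,0,0,1,0.95,0.05,0,0,0,0,1,0.95,0.05,0,0,0,0,1,0.95,0.05,0,0,0,0,1,0.95,0.05,0,0,0,0,1,0.95,0.05,0,0,0,0,1]'

```text
time: 7.18
tool_pos: [536.8, 111.2, 270.8]
tcp_rot: [3.126, 0.006, 1.493]
contact_force: [0.7, -0.2, -0.4]
grip_width: 19.9
```

```bash
python3 -c "
from h import *
delta([519,150,250],1.51)"
```

```text
pos [536.8 111.2 270.8] rpy [3.1263 0.0056 1.4926] F [ 0.7 -0.2 -0.4] w 19.9
shift units [ 1.873 -1.053  1.014] turn units [ 0.219  0.082 -0.248]
```

Emit:
step_arm --moves '[0.8,-0.5,0.4,0.2,0.08,-0.2,1,0.7,-0.4,0.4,0,0,0,1,0,0,0,0,0,0,1,0,0,0,0,0,0,1]'

```text
time: 7.52
tool_pos: [520.3, 147.5, 256.8]
tcp_rot: [3.139, -0.001, 1.512]
contact_force: [0.2, -1.2, -1.1]
grip_width: 19.6
```

```bash
python3 look.py pics/w6.png
```

```text
dq [ 0.0237 -0.004   0.0129  0.0099  0.0081  0.0111]
pos [520.3 147.5 256.8] rpy [ 3.1386e+00 -1.4000e-03  1.5120e+00] F [ 0.2 -1.2 -1.1] w 19.6
shift units [0. 0. 0.] turn units [ 0.043 -0.019 -0.53 ]
[520.3 147.4 256.8] [ 3.1387e+00 -1.7000e-03  1.5116e+00]
```

View pics/w6.png

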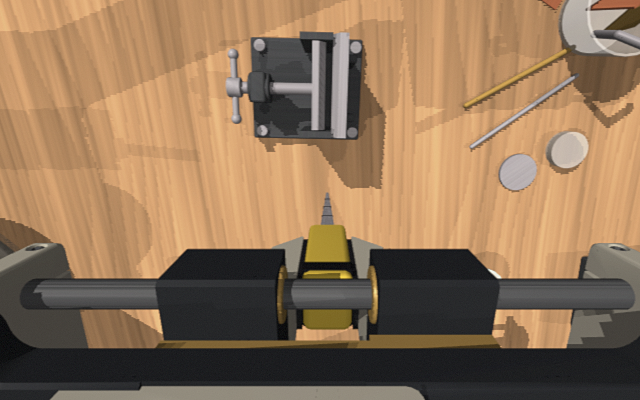

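The mould is at rows 35–138: front plate strip at column ≈318, back plate strip at ≈341, gap between them. The held blade's tip is at (327,195). Next, an enlarged crop.

```bash
python3 - <<'E'
from h import *
im=cv2.imread("pics/w6.png")
cv2.imwrite("pics/w6c.png",cv2.resize(im[25:145,270:370],None,fx=5,fy=5,interpolation=cv2.INTER_CUBIC))
g=cv2.cvtColor(im,cv2.COLOR_BGR2GRAY)
for y in(50,70,90,110,125): print(y,g[y,305:356].tolist())
E
```

```text
50 [27, 25, 21, 23, 23, 16, 52, 150, 191, 189, 186, 188, 188, 170, 125, 91, 89, 95, 96, 95, 76, 40, 21, 21, 22, 21, 20, 67, 136, 164, 163, 163, 163, 163, 172, 183, 187, 185, 184, 187, 185, 184, 184, 152, 91, 87, 139, 163, 164, 160, 159]
70 [74, 75, 73, 74, 72, 71, 93, 156, 187, 186, 186, 187, 184, 160, 112, 93, 89, 86, 90, 95, 70, 37, 33, 38, 33, 34, 35, 113, 158, 164, 165, 163, 164, 166, 179, 187, 184, 182, 185, 186, 184, 185, 166, 108, 44, 39, 41, 41, 43, 40, 39]
90 [147, 149, 147, 148, 149, 149, 158, 175, 181, 183, 186, 187, 182, 150, 102, 88, 85, 92, 95, 83, 59, 38, 35, 32, 35, 31, 68, 136, 165, 165, 162, 163, 162, 169, 179, 183, 180, 183, 185, 183, 183, 181, 132, 47, 37, 39, 40, 42, 41, 40, 40]
110 [45, 47, 43, 50, 41, 46, 105, 161, 180, 183, 184, 183, 175, 136, 88, 84, 90, 96, 95, 75, 39, 35, 35, 35, 31, 36, 114, 160, 165, 165, 159, 161, 167, 176, 180, 179, 178, 184, 183, 181, 184, 142, 61, 38, 40, 42, 43, 43, 43, 40, 42]
125 [76, 75, 72, 67, 62, 63, 118, 166, 179, 181, 184, 181, 166, 124, 87, 81, 88, 96, 95, 69, 32, 36, 39, 37, 32, 51, 130, 167, 164, 163, 159, 161, 168, 179, 177, 177, 182, 181, 179, 181, 163, 103, 43, 37, 41, 39, 39, 40, 41, 40, 44]
```

View pics/w6c.png

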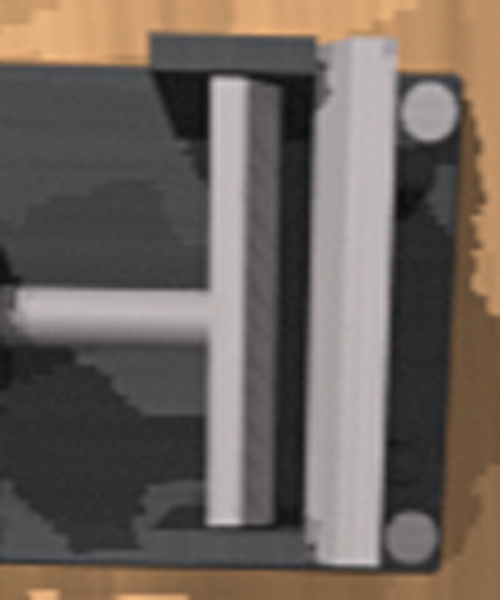

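```bash
cat > gap.py <<'E'
from h import *
import sys
def gap(img,r0,r1,c0,c1,cm,zl=84.):
    g=cv2.cvtColor(img,cv2.COLOR_BGR2GRAY).astype(float)
    F=[];B=[]
    for y in range(r0,r1):
        if not hasattr(c0,'__len__'): lo,hi=c0,c1
        row=g[y,lo:hi]; k=int(np.argmin(cv2.GaussianBlur(row[None],(5,1),0)[0])); d=np.median(row[max(0,k-1):k+2])
        i=k
        while i>0 and row[i]<(d+88)/2: i-=1
        F.append((lo+i+((d+88)/2-row[i])/(row[i+1]-row[i]),y))
        j=k
        while j<len(row)-1 and row[j]<(d+162)/2: j+=1
        B.append((lo+j-1+((d+162)/2-row[j-1])/(row[j]-row[j-1]),y))
    out=[]
    for E in(F,B):
        P=np.array([onz(p,zl,cm)[:2] for p in E])
        a=np.polyfit(P[:,1],P[:,0],1); 
        for _ in range(3):
            r=P[:,0]-np.polyval(a,P[:,1]); ok=abs(r)<2*np.std(r)+1e-6; a=np.polyfit(P[ok,1],P[ok,0],1)
        out.append(a); print('dx/dy',a[0],'resid',np.std(r[ok]),'y',P[:,1].min(),P[:,1].max())
    return out
if __name__=="__main__":
    v=np.load("o.npy"); cm=cam("wrist",dict(tool_pos=v[:3],tcp_rot=v[3:]))
    a,b=gap(cv2.imread(sys.argv[1]),*map(int,sys.argv[2:6]),cm)
    y=float(sys.argv[6]) 
    print('front',np.polyval(a,y),'back',np.polyval(b,y))
E
python3 gap.py pics/w6.png 45 122 321 337 235
python3 - <<'E'
from h import *
v=np.load("o.npy"); cm=cam("wrist",dict(tool_pos=v[:3],tcp_rot=v[3:]))
for n,p in dict(ftop=(316,40),fbot=(314,129.5),btop=(342,33),bbot=(339,138)).items(): print(n,onz(p,92,cm))
tip=R.from_euler('xyz',v[3:]).apply([0,0,107])+v[:3]; print('tip by tool',tip, proj(tip,cm))
im=cv2.imread("pics/w6.png"); cv2.imwrite("pics/w6t.png",cv2.resize(im[180:240,290:370],None,fx=8,fy=8,interpolation=cv2.INTER_CUBIC))
E
```

```text
dx/dy 0.08072782262836095 resid 0.0631813932252196 y 208.52858445136073 275.8706805027441
dx/dy 0.08107142793928865 resid 0.05570288689698863 y 208.16986792919096 275.4487790077716
front 524.192593562294 back 530.4059155602349
ftop [519.07246973 279.14294919  92.        ]
fbot [511.91062038 201.58611293  92.        ]
btop [542.38140095 283.44345099  92.        ]
bbot [535.32059401 192.20453799  92.        ]
tip by tool [520.64750841 147.60275512 149.76022618] [326.57564242 199.94788853]
```

View pics/w6t.png

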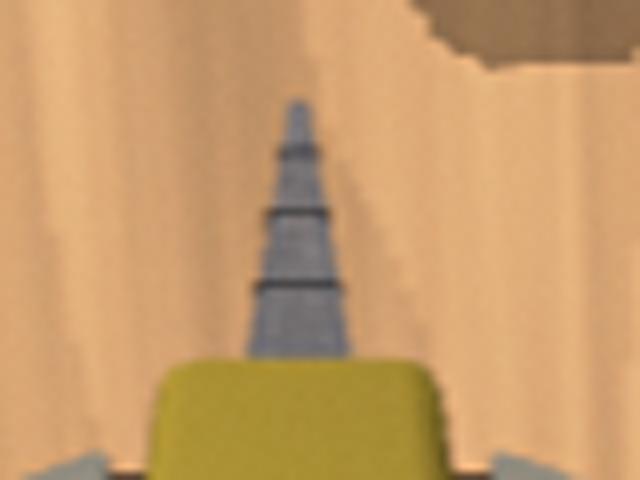

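Gap is about 6.2 mm, mould yaw about -0.081 rad, and the gap middle about (527.6, 239). The blade hangs straight with its tip at (327.4,192.5), 0.7 mm to +x of the tool axis.

```bash
python3 -c "
from h import *
delta([527,239,225],1.490)"
```

```text
pos [520.3 147.4 256.8] rpy [ 3.1387e+00 -1.7000e-03  1.5116e+00] F [ 0.   0.4 -0.5] w 19.9
shift units [4.591 0.057 1.597] turn units [ 0.041 -0.025  0.309]
```

Emit:
step_arm --moves '[0.9,0,0.2,0.04,-0.02,0.3,1,0.9,0.0,0.3,0,0,0,1,0.9,0,0.3,0,0,0,1,0.9,0,0.3,0,0,0,1,0.7,0,0.3,0,0,0,1,0,0,0,0,0,0,1,0,0,0,0,0,0,1]'

```text
time: 8.15
tool_pos: [531.7, 230.0, 232.4]
tcp_rot: [3.134, 0.001, 1.481]
contact_force: [0.0, -0.2, -0.8]
grip_width: 20.0
```

```bash
python3 -c "
from h import *
delta([527,239,225],1.490)"
```

```text
pos [531.7 230.  232.4] rpy [3.1342e+00 7.0000e-04 1.4812e+00] F [ 0.  -0.2 -0.8] w 20.0
shift units [ 0.428 -0.279  0.365] turn units [ 0.106  0.01  -0.126]
```

Emit:
step_arm --moves '[0.43,-0.28,0.3,0.1,0.01,-0.12,1,0,0,0,0,0,0,1,0,0,0,0,0,0,1]'

```text
time: 8.4
tool_pos: [527.3, 237.7, 226.6]
tcp_rot: [3.141, 0.0, 1.488]
contact_force: [0.5, 0.6, -0.2]
grip_width: 19.7
```

```bash
python3 look.py pics/w7.png;python3 -c "
from h import *
delta([527,239,225],1.490)
s=capture('scene')[:,:,::-1]; cv2.imwrite('pics/s7.png',cv2.resize(s[60:220,290:450],None,fx=3.7,fy=3.7,interpolation=cv2.INTER_CUBIC))"
```

```text
dq [ 0.0053  0.0043  0.0175  0.0126  0.0004 -0.0011]
pos [527.3 237.7 226.6] rpy [3.1409e+00 4.0000e-04 1.4883e+00] F [ 0.5  0.6 -0.2] w 19.7
shift units [0. 0. 0.] turn units [ 0.009  0.006 -0.869]
[527.1 237.7 226.4] [3.1415e+00 4.0000e-04 1.4882e+00]
pos [527.1 237.7 226.4] rpy [3.1415e+00 4.0000e-04 1.4882e+00] F [-0.9 -0.7 -1.1] w 20.0
shift units [ 0.064 -0.009  0.072] turn units [ 0.001  0.005 -0.025]
```

View pics/w7.png

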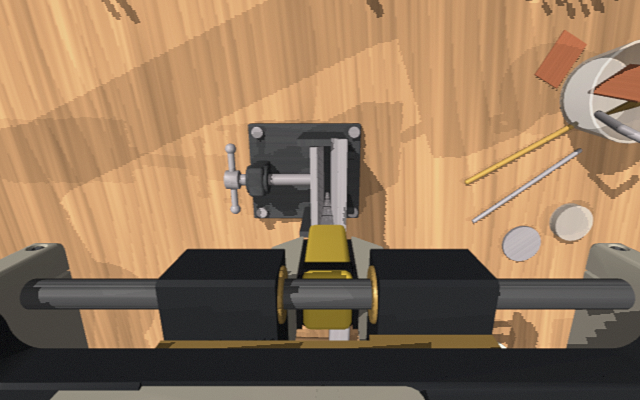

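View pics/s7.png

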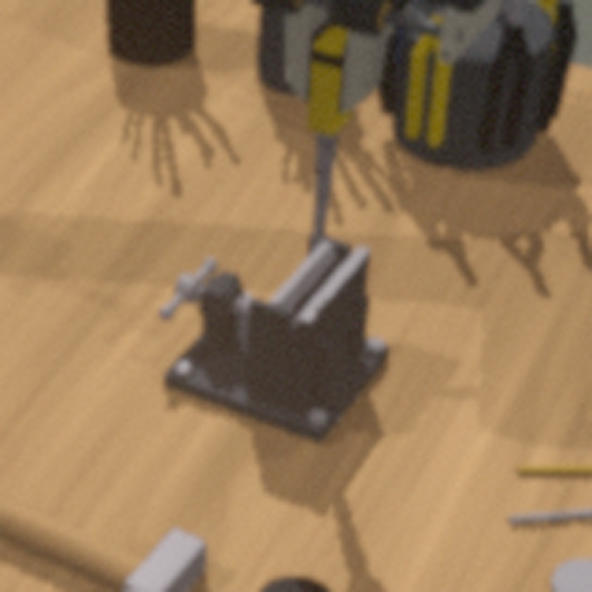

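The wrist view shows the blade (tip ≈(327,195)) coming down between the plate strips (front ≈316, back ≈340). The scene view shows the blade just above the mouth. Re-measure the gap from here.

```bash
python3 - <<'E'
from h import *
im=cv2.imread("pics/w7.png"); g=cv2.cvtColor(im,cv2.COLOR_BGR2GRAY)
for y in(155,165,175,185): print(y,g[y,305:352].tolist())
cv2.imwrite("pics/w7c.png",cv2.resize(im[130:240,285:365],None,fx=5.4,fy=5.4,interpolation=cv2.INTER_CUBIC))
E
python3 gap.py pics/w7.png 153 185 321 335 239
```

```text
155 [77, 76, 74, 74, 112, 163, 188, 188, 188, 187, 187, 164, 121, 91, 97, 97, 100, 101, 78, 39, 36, 36, 38, 37, 36, 79, 142, 169, 169, 169, 169, 169, 175, 186, 187, 185, 185, 188, 187, 185, 182, 155, 88, 41, 40, 44, 45]
165 [65, 67, 64, 61, 86, 156, 188, 187, 187, 188, 186, 164, 122, 97, 91, 95, 98, 99, 79, 40, 35, 38, 36, 33, 34, 84, 146, 169, 169, 169, 168, 170, 177, 184, 186, 184, 186, 189, 185, 186, 183, 157, 89, 42, 43, 41, 44]
175 [167, 165, 168, 166, 165, 176, 185, 185, 186, 189, 185, 165, 124, 96, 97, 99, 99, 96, 75, 49, 38, 36, 38, 35, 36, 84, 145, 169, 170, 170, 169, 168, 176, 185, 186, 185, 186, 187, 187, 185, 187, 147, 69, 38, 43, 41, 45]
185 [74, 74, 76, 74, 77, 148, 186, 185, 187, 188, 184, 174, 133, 93, 86, 94, 98, 98, 80, 51, 36, 39, 41, 38, 35, 85, 143, 169, 168, 169, 167, 168, 177, 185, 187, 184, 184, 186, 185, 183, 186, 144, 64, 41, 49, 45, 44]
dx/dy 0.07567245314470886 resid 0.05423021335752843 y 243.0835291929123 271.78745081840884
dx/dy 0.0804613934395675 resid 0.018699616359153695 y 242.57692687439896 271.27740398472537
front 524.7071308428075 back 530.8354999059725
```

View pics/w7c.png

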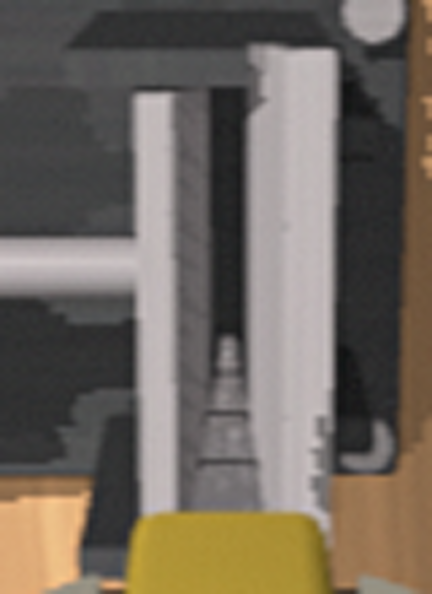

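Tip and gap middle line up to within 0.3 mm: column 327.4 against 327.2. Lower in stages.

Emit:
step_arm --moves '[0.06,0,0.4,0,0,0,1,0,0,0.4,0,0,0,1,0,0,0,0,0,0,1]'

```text
time: 8.75
tool_pos: [527.7, 238.2, 209.9]
tcp_rot: [3.14, -0.0, 1.487]
contact_force: [0.2, 0.2, -0.6]
grip_width: 19.4
```

```bash
python3 -c "
from h import *
delta([527.2,239,205],1.490)"
```

```text
pos [527.7 238.2 209.9] rpy [ 3.1396 -0.      1.4871] F [ 0.2  0.2 -0.6] w 19.4
shift units [ 0.038 -0.028  0.243] turn units [ 0.028 -0.001 -0.042]
```

Emit:
step_arm --moves '[0.04,-0.03,0.4,0.03,0,-0.04,1,0,0,0.4,0,0,0,1,0,0,0,0,0,0,1]'

```text
time: 9.0
tool_pos: [526.9, 238.8, 191.6]
tcp_rot: [-3.14, 0.0, 1.49]
contact_force: [-0.7, 0.3, -0.9]
grip_width: 19.9
```

```bash
python3 look.py pics/w8.png; python3 -c "
from h import *
delta([527.2,239,180],1.490)
im=cv2.imread('pics/w8.png'); cv2.imwrite('pics/w8c.png',cv2.resize(im[130:240,285:365],None,fx=5.4,fy=5.4,interpolation=cv2.INTER_CUBIC))"
```

```text
dq [-0.0001 -0.0026 -0.0074  0.0032  0.0103 -0.0029]
pos [526.9 238.8 191.6] rpy [-3.1403e+00  4.0000e-04  1.4898e+00] F [-0.7  0.3 -0.9] w 19.9
shift units [0. 0. 0.] turn units [-0.019  0.005 -0.848]
[527.  238.8 192.1] [-3.1406e+00  2.0000e-04  1.4898e+00]
pos [527.  238.8 192.1] rpy [-3.1406e+00  2.0000e-04  1.4898e+00] F [-0.7  0.3 -1.4] w 19.9
shift units [0.009 0.01  0.606] turn units [-0.014  0.003 -0.003]
```

View pics/w8c.png

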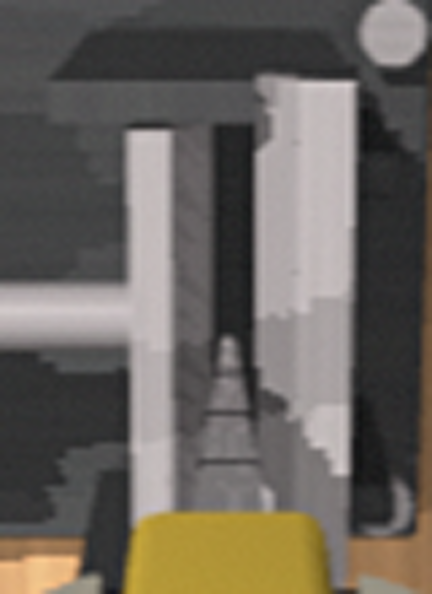

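The tip (column 228 in the crop) sits slightly left of the gap middle (233), so about 0.6 mm towards +x is needed. Continue.

Emit:
step_arm --moves '[0.01,0.03,0.4,-0.01,0,0,1,0,0,0.4,0,0,0,1,0,0,0,0,0,0,1]'

```text
time: 9.3
tool_pos: [528.0, 239.1, 174.9]
tcp_rot: [3.141, -0.0, 1.49]
contact_force: [-0.0, -0.7, -1.4]
grip_width: 20.2
```

```bash
python3 look.py pics/w9.png; python3 -c "
from h import *
delta([527.6,239,160],1.490)
im=cv2.imread('pics/w9.png'); cv2.imwrite('pics/w9c.png',cv2.resize(im[130:240,285:365],None,fx=5.4,fy=5.4,interpolation=cv2.INTER_CUBIC))"
```

```text
dq [ 0.0014 -0.0063 -0.0091 -0.0011  0.01   -0.001 ]
pos [528.  239.1 174.9] rpy [ 3.1408e+00 -2.0000e-04  1.4899e+00] F [-0.  -0.7 -1.4] w 20.2
shift units [0. 0. 0.] turn units [ 0.012 -0.002 -0.847]
[528.2 239.2 175.6] [ 3.1403e+00 -3.0000e-04  1.4899e+00]
pos [528.2 239.2 175.6] rpy [ 3.1403e+00 -3.0000e-04  1.4899e+00] F [-0.1  0.1 -1.6] w 20.0
shift units [-0.011 -0.03   0.778] turn units [ 0.019 -0.004 -0.001]
```

View pics/w9c.png

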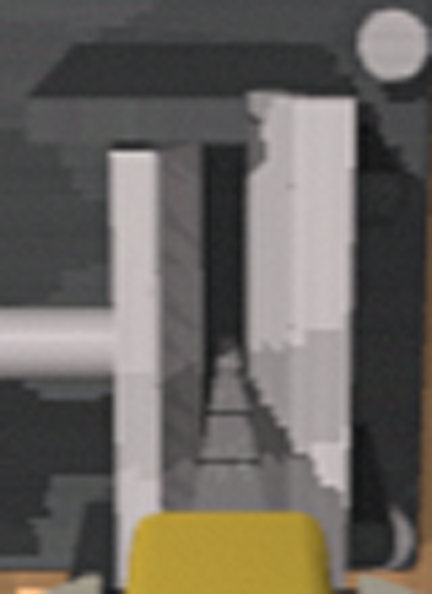

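Tip at column 228 against the gap middle at ≈224, so about 0.5 mm back. Continue with smaller steps and watch the force.

Emit:
step_arm --moves '[0,-0.025,0.3,0.01,0,0,1,0,0,0.3,0,0,0,1,0,0,0,0,0,0,1]'

```text
time: 9.6
tool_pos: [528.0, 239.3, 162.9]
tcp_rot: [3.14, -0.001, 1.49]
contact_force: [0.8, 0.6, -0.6]
grip_width: 19.8
```

```bash
python3 look.py pics/w10.png; python3 -c "
from h import *
delta([527.6,239,145],1.490)
im=cv2.imread('pics/w10.png'); cv2.imwrite('pics/w10c.png',cv2.resize(im[130:240,285:365],None,fx=5.4,fy=5.4,interpolation=cv2.INTER_CUBIC))"
```

```text
dq [ 0.0016 -0.0088 -0.0083 -0.0002  0.0098 -0.0002]
pos [528.  239.3 162.9] rpy [ 3.1400e+00 -8.0000e-04  1.4899e+00] F [ 0.8  0.6 -0.6] w 19.8
shift units [0. 0. 0.] turn units [ 0.023 -0.011 -0.846]
[528.2 239.4 163.4] [ 3.1396e+00 -9.0000e-04  1.4899e+00]
pos [528.2 239.4 163.4] rpy [ 3.1396e+00 -9.0000e-04  1.4899e+00] F [-0.7  0.8  0.3] w 20.0
shift units [-0.023 -0.028  0.918] turn units [ 0.029 -0.014 -0.001]
```

View pics/w10c.png

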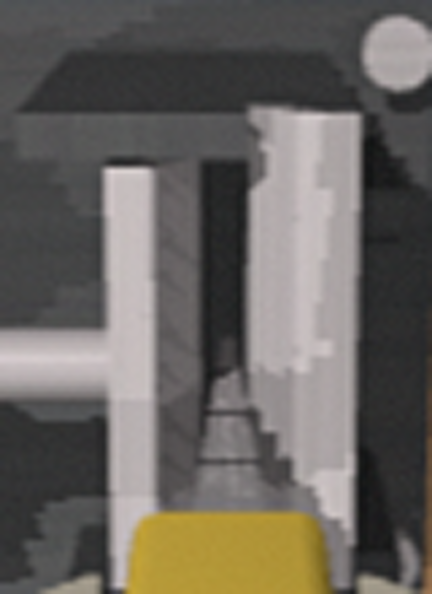

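Still about 0.6 mm towards the back plate. Correct, then descend gently.

Emit:
step_arm --moves '[-0.02,-0.04,0.0,0.03,-0.01,0,1,0,0,0.25,0,0,0,1,0,0,0,0,0,0,1]'

```text
time: 9.9
tool_pos: [527.6, 239.2, 158.4]
tcp_rot: [3.141, -0.001, 1.49]
contact_force: [0.1, 0.4, -1.0]
grip_width: 20.2
```

```bash
python3 look.py pics/w11.png; python3 -c "
from h import *
delta([527.5,239,145],1.490)
im=cv2.imread('pics/w11.png'); cv2.imwrite('pics/w11c.png',cv2.resize(im[130:240,285:365],None,fx=5.4,fy=5.4,interpolation=cv2.INTER_CUBIC))"
```

```text
dq [ 0.0005 -0.0161 -0.0213  0.0005  0.0181  0.0003]
pos [527.6 239.2 158.4] rpy [ 3.1409e+00 -5.0000e-04  1.4900e+00] F [ 0.1  0.4 -1. ] w 20.2
shift units [0. 0. 0.] turn units [ 0.01  -0.008 -0.845]
[527.8 239.2 159. ] [ 3.1402e+00 -9.0000e-04  1.4899e+00]
pos [527.8 239.2 159. ] rpy [ 3.1402e+00 -9.0000e-04  1.4899e+00] F [-0.5  1.  -0.7] w 20.0
shift units [-0.013 -0.017  0.699] turn units [ 0.021 -0.013 -0.001]
```

View pics/w11c.png

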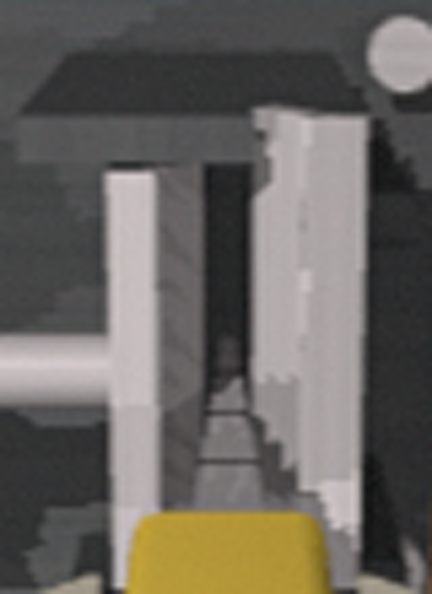

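Centred now: gap middle at 228, blade at 228. Down about 8 mm more.

Emit:
step_arm --moves '[0,-0.01,0.2,0.02,0,0,1,0,0,0.2,0,0,0,1,0,0,0,0,0,0,1]'

```text
time: 10.2
tool_pos: [527.9, 239.4, 150.7]
tcp_rot: [3.141, -0.001, 1.49]
contact_force: [-0.1, -0.7, -0.8]
grip_width: 19.8
```

```bash
python3 look.py pics/w12.png; python3 -c "
from h import *
delta([527.6,239,140],1.490)
im=cv2.imread('pics/w12.png'); cv2.imwrite('pics/w12c.png',cv2.resize(im[130:240,285:365],None,fx=5.4,fy=5.4,interpolation=cv2.INTER_CUBIC))"
```

```text
dq [ 0.0006 -0.0041 -0.0053  0.0022  0.0072 -0.0003]
pos [527.9 239.4 150.7] rpy [ 3.1408e+00 -1.3000e-03  1.4899e+00] F [-0.1 -0.7 -0.8] w 19.8
shift units [0. 0. 0.] turn units [ 0.012 -0.018 -0.847]
[528.  239.4 151. ] [ 3.1404e+00 -1.4000e-03  1.4900e+00]
pos [528.  239.4 151. ] rpy [ 3.1404e+00 -1.4000e-03  1.4900e+00] F [ 0.6  0.2 -1.1] w 19.7
shift units [-0.021 -0.02   0.549] turn units [ 0.017 -0.019 -0.   ]
```

View pics/w12c.png

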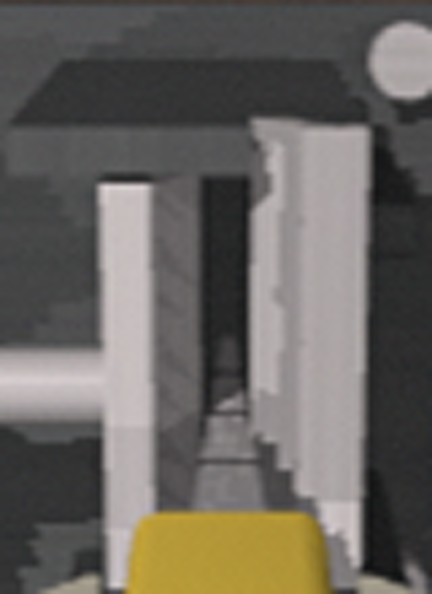

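Emit:
step_arm --moves '[-0.02,-0.02,0.2,0.01,-0.02,0,1,0,-0.005,0.1,0,0,0,1,0,0,0,0,0,0,1]'

```text
time: 10.5
tool_pos: [527.4, 239.1, 144.5]
tcp_rot: [3.141, 0.0, 1.49]
contact_force: [1.0, 0.3, -1.4]
grip_width: 19.8
```

```bash
python3 look.py pics/w13.png; python3 -c "
from h import *
delta([527.6,239,140],1.490)
im=cv2.imread('pics/w13.png'); cv2.imwrite('pics/w13c.png',cv2.resize(im[130:240,285:365],None,fx=5.4,fy=5.4,interpolation=cv2.INTER_CUBIC))"
```

```text
dq [-0.0001  0.0021  0.0014 -0.0008  0.0009  0.0016]
pos [527.4 239.1 144.5] rpy [3.1411 0.     1.49  ] F [ 1.   0.3 -1.4] w 19.8
shift units [0. 0. 0.] turn units [ 0.007  0.001 -0.845]
[527.4 239.1 144.6] [3.1412e+00 1.0000e-04 1.4900e+00]
pos [527.4 239.1 144.6] rpy [3.1412e+00 1.0000e-04 1.4900e+00] F [-0.3 -0.2 -0.8] w 19.7
shift units [-0.002  0.008  0.229] turn units [ 0.006  0.001 -0.001]
```

View pics/w13c.png

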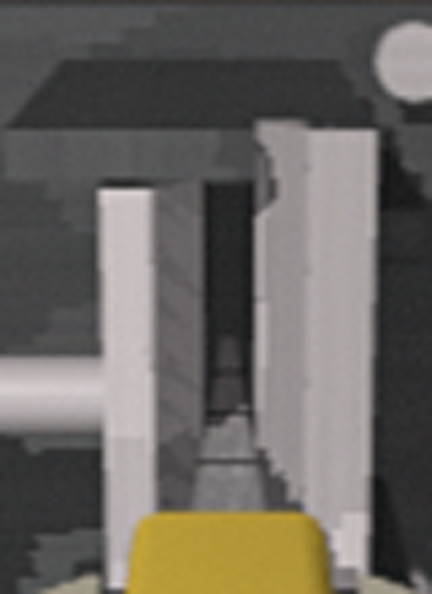

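Centred (229.5 against 228) and about 5 mm to go. Fine steps now, feeling the force.

Emit:
step_arm --moves '[0,0.005,0.1,0.005,0,0,1,0,0,0,0,0,0,1]'

```text
time: 10.72
tool_pos: [527.7, 239.1, 142.5]
tcp_rot: [3.141, -0.0, 1.49]
contact_force: [0.3, -0.5, -1.8]
grip_width: 19.9
```

Emit:
step_arm --moves '[0,0,0.06,0,0,0,1,0,0,0,0,0,0,1]'

```text
time: 10.88
tool_pos: [527.7, 239.1, 141.2]
tcp_rot: [3.141, -0.0, 1.49]
contact_force: [-0.2, -0.4, -1.1]
grip_width: 20.0
```

```bash
python3 -c "
from h import *
delta([527.6,239,140],1.490)"
```

```text
pos [527.7 239.1 141.2] rpy [ 3.1411e+00 -1.0000e-04  1.4899e+00] F [-0.2 -0.4 -1.1] w 20.0
shift units [-0.005 -0.007  0.062] turn units [ 0.007 -0.001 -0.001]
```

Emit:
step_arm --moves '[0,-0.005,0.05,0.005,0,0,1,0,0,0,0,0,0,1]'

```text
time: 11.05
tool_pos: [527.7, 239.1, 140.2]
tcp_rot: [3.141, -0.0, 1.49]
contact_force: [0.1, 0.2, -0.7]
grip_width: 20.0
```

Emit:
step_arm --moves '[0,0,0.05,0,0,0,1,0,0,0,0,0,0,1]'

```text
time: 11.22
tool_pos: [527.7, 239.1, 139.2]
tcp_rot: [3.141, -0.0, 1.49]
contact_force: [-0.4, 0.5, -1.5]
grip_width: 20.0
```

```bash
python3 look.py pics/w14.png; python3 -c "
from h import *
delta([527.6,239,140],1.490)
im=cv2.imread('pics/w14.png'); cv2.imwrite('pics/w14c.png',cv2.resize(im[130:240,285:365],None,fx=5.4,fy=5.4,interpolation=cv2.INTER_CUBIC))"
```

```text
dq [ 0.0016 -0.003  -0.004   0.0006  0.0023 -0.0014]
pos [527.7 239.1 139.2] rpy [ 3.1412e+00 -2.0000e-04  1.4899e+00] F [-0.4  0.5 -1.5] w 20.0
shift units [0. 0. 0.] turn units [ 0.005 -0.003 -0.846]
[527.8 239.1 139.3] [ 3.141e+00 -3.000e-04  1.490e+00]
pos [527.8 239.1 139.3] rpy [ 3.141e+00 -3.000e-04  1.490e+00] F [ 0.1  0.2 -0.4] w 20.0
shift units [-0.008 -0.007 -0.033] turn units [ 0.008 -0.004 -0.   ]
```

View pics/w14c.png

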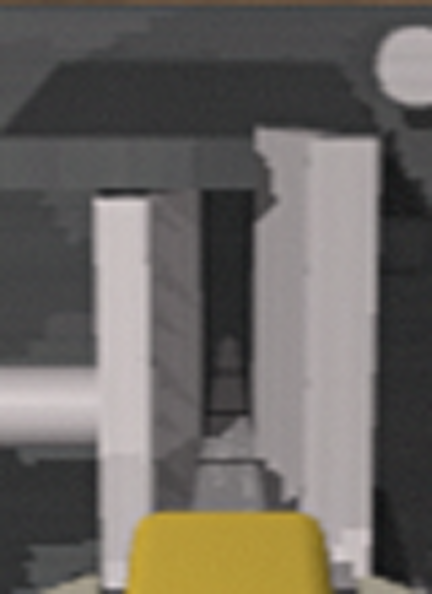

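No contact yet, still centred (227 against 228). Continue in 0.8 mm steps.

Emit:
step_arm --moves '[0,-0.005,0.04,0.005,0,0,1,0,0,0,0,0,0,1]'

```text
time: 11.43
tool_pos: [527.7, 239.2, 138.5]
tcp_rot: [3.141, -0.0, 1.49]
contact_force: [0.5, -0.2, -0.2]
grip_width: 19.8
```

Emit:
step_arm --moves '[0,0,0.04,0,0,0,1,0,0,0,0,0,0,1]'

```text
time: 11.6
tool_pos: [527.7, 239.1, 137.7]
tcp_rot: [3.141, -0.0, 1.49]
contact_force: [0.5, -0.6, -1.5]
grip_width: 19.8
```

Emit:
step_arm --moves '[0,0,0.04,0,0,0,1,0,0,0,0,0,0,1]'

```text
time: 11.77
tool_pos: [527.6, 239.2, 136.8]
tcp_rot: [3.141, -0.0, 1.49]
contact_force: [-0.0, -0.2, -0.4]
grip_width: 19.9
```

Emit:
step_arm --moves '[0,0,0.04,0,0,0,1,0,0,0,0,0,0,1]'

```text
time: 11.93
tool_pos: [527.6, 239.2, 135.9]
tcp_rot: [3.141, -0.0, 1.49]
contact_force: [-0.2, 0.3, -1.5]
grip_width: 20.0
```

Emit:
step_arm --moves '[0,0,0.04,0,0,0,1,0,0,0,0,0,0,1]'

```text
time: 12.1
tool_pos: [527.6, 239.2, 135.0]
tcp_rot: [3.142, -0.0, 1.49]
contact_force: [-0.1, -0.4, -1.2]
grip_width: 19.7
```

```bash
python3 look.py pics/w15.png; python3 -c "
from h import *
delta([527.6,239,140],1.490)
im=cv2.imread('pics/w15.png'); cv2.imwrite('pics/w15c.png',cv2.resize(im[130:240,285:365],None,fx=5.4,fy=5.4,interpolation=cv2.INTER_CUBIC))"
```

```text
dq [-0.001  -0.0022 -0.0037  0.0021  0.0012  0.002 ]
pos [527.6 239.2 135. ] rpy [ 3.1415e+00 -3.0000e-04  1.4900e+00] F [-0.1 -0.4 -1.2] w 19.7
shift units [0. 0. 0.] turn units [ 0.001 -0.005 -0.846]
[527.6 239.2 135.1] [ 3.1414e+00 -4.0000e-04  1.4900e+00]
pos [527.6 239.2 135.1] rpy [ 3.1414e+00 -4.0000e-04  1.4900e+00] F [-0.7 -0.2 -1.2] w 20.0
shift units [-0.009 -0.    -0.245] turn units [ 0.003 -0.005 -0.001]
```

View pics/w15c.png

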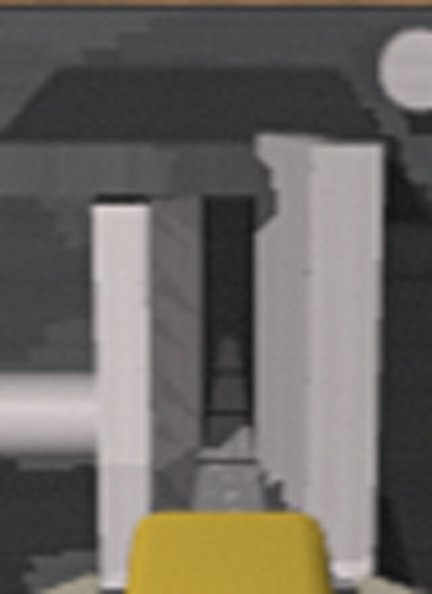

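Still no drag, centred, no slip visible. Continue.

Emit:
step_arm --moves '[0,0,0.03,0,0,0,1,0,0,0,0,0,0,1]'

```text
time: 12.32
tool_pos: [527.6, 239.2, 134.5]
tcp_rot: [3.141, -0.0, 1.49]
contact_force: [0.3, 0.4, -0.0]
grip_width: 19.8
```

Emit:
step_arm --moves '[0,0,0.03,0,0,0,1,0,0,0,0,0,0,1]'

```text
time: 12.48
tool_pos: [527.6, 239.2, 133.8]
tcp_rot: [3.141, -0.0, 1.49]
contact_force: [-0.5, -0.2, -1.1]
grip_width: 19.9
```

Emit:
step_arm --moves '[0,0,0.03,0,0,0,1,0,0,0,0,0,0,1]'

```text
time: 12.65
tool_pos: [527.6, 239.2, 133.2]
tcp_rot: [3.141, -0.0, 1.49]
contact_force: [-0.1, 0.3, -1.5]
grip_width: 19.8
```

Emit:
step_arm --moves '[0,0,0.03,0,0,0,1,0,0,0,0,0,0,1]'

```text
time: 12.82
tool_pos: [527.6, 239.2, 132.5]
tcp_rot: [3.142, -0.0, 1.49]
contact_force: [-0.2, 0.5, -1.6]
grip_width: 20.2
```

Emit:
step_arm --moves '[0,0,0.03,0,0,0,1,0,0,0,0,0,0,1]'

```text
time: 12.98
tool_pos: [527.6, 239.2, 131.9]
tcp_rot: [3.141, -0.0, 1.49]
contact_force: [-0.4, 0.3, -1.2]
grip_width: 19.7
```

```bash
python3 look.py pics/w16.png; python3 gap.py pics/w16.png 172 190 321 335 239;python3 -c "
from h import *
im=cv2.imread('pics/w16.png'); cv2.imwrite('pics/w16c.png',cv2.resize(im[130:240,285:365],None,fx=5.4,fy=5.4,interpolation=cv2.INTER_CUBIC))
g=cv2.cvtColor(im,cv2.COLOR_BGR2GRAY)
for y in (175,185,195,205): print(g[y,300:350])
s=capture('scene')[:,:,::-1]; cv2.imwrite('pics/s16.png',cv2.resize(s[90:190,320:420],None,fx=5.9,fy=5.9,interpolation=cv2.INTER_CUBIC))"
```

```text
dq [ 0.0014  0.0005  0.001  -0.0013  0.0013  0.0021]
pos [527.6 239.2 131.9] rpy [ 3.1414e+00 -4.0000e-04  1.4900e+00] F [-0.4  0.3 -1.2] w 19.7
shift units [0. 0. 0.] turn units [ 0.002 -0.006 -0.845]
[527.6 239.2 131.9] [ 3.1414e+00 -5.0000e-04  1.4900e+00]
dx/dy 0.08129850753283922 resid 0.0375432836919216 y 263.63032016583344 274.6521188824129
dx/dy 0.09079843364339762 resid 0.1099390400997521 y 263.12245593271166 274.04422513928836
front 524.7001119300484 back 530.7068808919165
[ 80 116 173 197 194 193 194 195 194 193 183 153 118 101 105 101 102  99
  99 103 104  97  62  32  40  41  38  40  40  40  35  37 115 150 147 146
 147 147 148 147 147 149 158 168 172 170 169 170 171 169]
[ 67  92 163 198 192 191 194 194 195 182 167 159 128 103  97  91  92  96
  98 100 103  94  63  32  36  39  39  42  38  40  35  35 114 150 146 145
 147 147 144 145 148 147 161 172 172 170 167 168 169 169]
[ 73  79 156 197 193 191 194 193 194 193 192 180 140 104 100 102 100  99
  99 101 101  96  62  29  36  50  64  66  58  47  31  38 115 147 145 147
 148 148 146 145 148 148 160 170 170 168 167 168 169 170]
[194 194 195 195 193 191 192 193 194 196 194 179 140 104 101  97  91  93
  96  97 103  94  63  43  59  66  65  66  64  68  52  43 112 149 146 144
 148 148 146 146 148 152 162 171 169 168 168 167 169 170]
```

View pics/w16c.png

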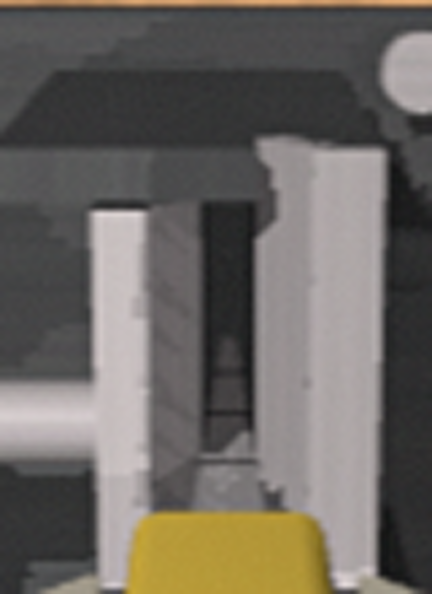

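View pics/s16.png

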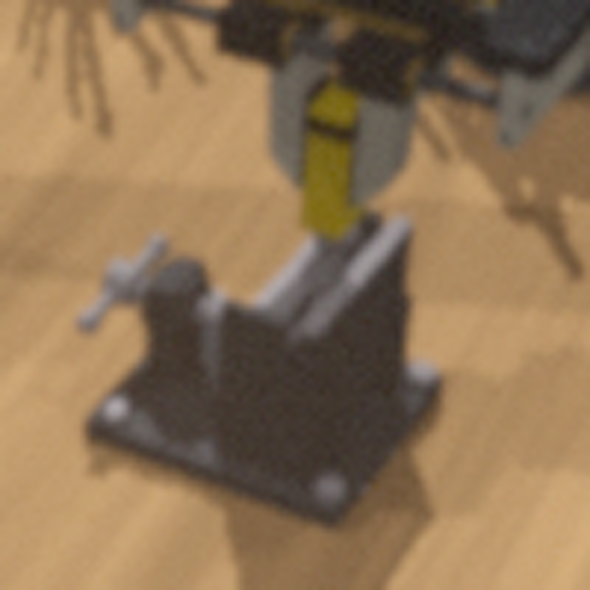

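Both views agree: blade well down in the mouth, centred, handle clear of the plate tops, no drag yet. Continue in finer steps.

Emit:
step_arm --moves '[0,0,0.025,0,0,0,1,0,0,0,0,0,0,1]'

```text
time: 13.25
tool_pos: [527.5, 239.3, 131.5]
tcp_rot: [3.141, -0.0, 1.49]
contact_force: [0.3, -0.8, -1.7]
grip_width: 20.1
```

Emit:
step_arm --moves '[0,0,0.025,0,0,0,1,0,0,0,0,0,0,1]'

```text
time: 13.42
tool_pos: [527.6, 239.3, 131.2]
tcp_rot: [3.141, -0.001, 1.49]
contact_force: [0.8, -0.5, -1.8]
grip_width: 19.8
```

Emit:
step_arm --moves '[0,0,0.025,0,0,0,1,0,0,0,0,0,0,1]'

```text
time: 13.58
tool_pos: [527.6, 239.3, 131.0]
tcp_rot: [3.141, -0.001, 1.49]
contact_force: [-0.1, -0.3, -1.1]
grip_width: 19.7
```

Progress per step is shrinking (0.4, 0.3, 0.2 mm for 0.5 commanded), so something is perhaps starting to drag. Take several readings.

```bash
cat > f.py <<'E'
from h import *
a=[];p=[]
for i in range(3):
    o=get_obs(); a.append(np.r_[o['contact_force'],o['moment']]);p.append(o['tool_pos']); capture('scene')
print(np.round(np.mean(a,0),2),np.round(np.mean(p,0),2),np.round(o['tcp_rot'],4),o['time'])
E
python3 f.py
```

```text
[-0.32 -0.15  0.26 -0.03  0.06 -0.02] [527.56 239.31 130.92] [ 3.1411e+00 -7.0000e-04  1.4900e+00] 13.6833
```

Emit:
step_arm --moves '[0,0,0.05,0,0,0,1,0,0,0,0,0,0,1]'

```text
time: 13.9
tool_pos: [527.5, 239.4, 130.2]
tcp_rot: [3.141, -0.001, 1.49]
contact_force: [-0.8, -0.1, -1.2]
grip_width: 19.9
```

```bash
python3 f.py
```

```text
[-1.07 -0.18  0.24 -0.06  0.09  0.02] [527.55 239.36 130.19] [ 3.1410e+00 -8.0000e-04  1.4899e+00] 14.0
```

Emit:
step_arm --moves '[0,0,0.05,0,0,0,1]'

```text
time: 14.13
tool_pos: [527.6, 239.4, 129.7]
tcp_rot: [3.141, -0.001, 1.49]
contact_force: [-2.6, 0.0, 7.7]
grip_width: 20.2
```

```bash
python3 f.py
```

```text
[-2.82 -0.23  5.27 -0.09  0.41  0.03] [527.59 239.44 129.62] [ 3.1408e+00 -1.0000e-03  1.4900e+00] 14.2333
```

Emit:
step_arm --moves '[0,0,0.05,0,0,0,1]'

```text
time: 14.37
tool_pos: [527.6, 239.5, 129.3]
tcp_rot: [3.14, -0.001, 1.49]
contact_force: [-4.5, -0.3, 9.6]
grip_width: 19.9
```

```bash
python3 f.py
```

```text
[-3.4  -0.5   7.75 -0.15  0.6   0.02] [527.59 239.47 129.28] [ 3.1403e+00 -1.2000e-03  1.4901e+00] 14.4667
```

Contact now: Fz ≈ 8 N upward with only −3.4 N sideways, so the blade is wedged on both plates, a little harder on the back one. I'll ease the side load slightly while keeping light pressure, then look.

Emit:
step_arm --moves '[0,-0.01,0.03,0.01,-0.015,0,1]'

```text
time: 14.6
tool_pos: [527.6, 239.5, 129.3]
tcp_rot: [3.14, -0.0, 1.49]
contact_force: [-0.8, -1.5, 5.7]
grip_width: 19.8
```

```bash
python3 f.py; python3 look.py pics/w17.png;python3 -c "
from h import *
im=cv2.imread('pics/w17.png'); cv2.imwrite('pics/w17c.png',cv2.resize(im[130:240,285:365],None,fx=5.4,fy=5.4,interpolation=cv2.INTER_CUBIC))"
```

```text
[-1.83 -0.68  6.16 -0.14  0.37  0.  ] [527.56 239.51 129.28] [ 3.1402e+00 -2.0000e-04  1.4902e+00] 14.7
dq [-0.0005 -0.0001 -0.0001  0.0011  0.002  -0.0001]
pos [527.6 239.5 129.3] rpy [ 3.1402e+00 -3.0000e-04  1.4901e+00] F [-2.2 -1.3  6.2] w 19.9
shift units [0. 0. 0.] turn units [ 0.02  -0.004 -0.844]
[527.6 239.5 129.3] [ 3.1402e+00 -3.0000e-04  1.4901e+00]
```

View pics/w17c.png

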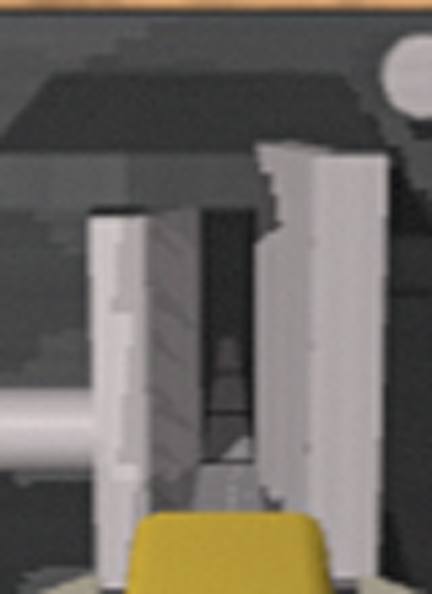

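The scale lines stay at crop rows 372, 412 and 462, so there's no slip in the grip. The blade is centred and upright, with a 6 N drag. Last check of the whole scene before handing in.

```bash
python3 -c "
from h import *
s=capture('scene')[:,:,::-1]; cv2.imwrite('pics/s18.png',s)"; python3 f.py
```

```text
[-2.44 -0.58  5.89 -0.15  0.42  0.02] [527.56 239.52 129.26] [ 3.1402e+00 -3.0000e-04  1.4901e+00] 14.95
```

View pics/s18.png

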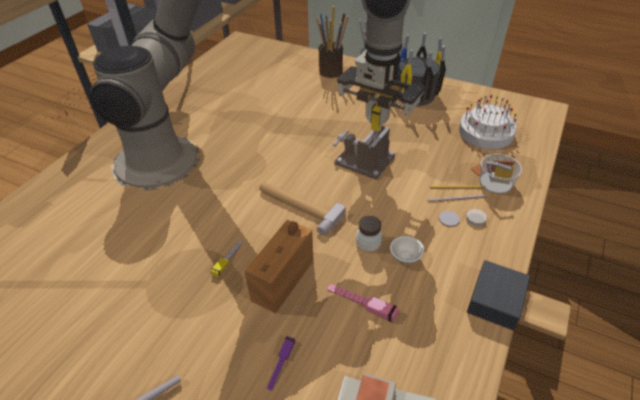

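The gauge stands in the mould mouth at (376,120), held by its handle. The hammer (305,205), jar (370,233) and crucible (407,250) are where they started. Force is steady at about 6 N. Handing in.

```bash
python3 -c "
from plant import *
print(close_job())"
```

```text
the job is handed in; nothing more can be done
None
```

I drew the yellow-handled gauge straight up out of the block's middle slot and lowered its blade into the mould's mouth near the middle of the plates. I stopped when it dragged on both plates and handed in at about 15 s, still gripping the handle.

**Last checks:**
- **Drag:** it held steady at about 6 N upward with roughly 2.5 N sideways, so the blade bears slightly harder on the back plate. The peak reading was just under 10 N upward.
- **Alignment:** the tool was upright to within 0.002 rad and turned to match the plates' measured yaw. The scale lines stayed put in the wrist view, so the gauge had not slipped in the grip.
- **Other items:** the hammer, jar and crucible looked unmoved in the final scene picture.

**One disagreement:** the wrist camera put the gap at about 6.0–6.2 mm, but the depth reached implies about 6.9 mm, slightly over the stated 6.8 mm maximum. I trusted the felt contact, because the camera edges were blurred and the depth is uncertain by 1–2 mm.

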